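# Sort a food-bank donation into its trays

### The arm

A 6-joint arm with a two-finger parallel gripper is mounted at the origin on the work surface. World frame = base frame: x ahead of the robot, y to its left, z up, the work surface at z = 0. Lengths are in m, angles in rad, forces in N, time in s.
With the tool pointing down it reaches from about 0.3 to 0.775 m from the base axis. Payload 14.6 kg.
Tool frame: the origin (TCP) lies between the finger pads; the fingertips stand bot.tcp_to_tips ahead of it and the grasp point (between the pads) lies 3 mm ahead of it (bot.tcp_to_tips is the distance from the TCP to the fingertips, in m); z points along the fingers, y is the direction in which the jaws open and shut (so a half turn about z gives the same grasp; the last joint's range is limited). The gripper opens to 94 mm and grips with 3 to 60 N. Pads are 16 mm wide; open, the fingers measure 119 mm over their backs; the gripper's body (75 mm by 177 mm) begins 78 mm behind the grasp point.
Start: joints at [-1.406, 0.3, 1.521, -0, 1.321, -0.067], TCP at [0.126, -0.535, 0.207] pointing down, gripper open.
Joint ranges: [-3.03, 3.03], [-0.79, 2.21], [0.23, 2.52], [-1.04, 4.18], [0, 3.07], [-2.55, 2.55]. Speed limits (rad/s): [2.22, 2.22, 2.57, 3.14, 3.14, 3.14].

### API

Orientations are given as a rotation vector (axis times angle).
In Python, from cell import bot gives the robot as it stands.
- The arm moves only by the tool step_arm, never from a script. Its argument "targets" is a list of rows, each a list of 5 numbers: the opening, from 0 (shut) to 1 (fully open), then the shift along the tool's x, y, z in cm, then the turn about the tool's z in degrees. A call has 1 to 12 rows; each row is the pose to reach, as a shift and turn from the pose measured when the call began, along the tool's axes at that moment; what a row does not reach only later rows make up. A row lasts 1/8 s, in which the tool goes at most 62.5 mm and 10.7 degrees, less where a joint would pass 70% of its speed; a pose out of reach is approached as far as the arm can. A call with a gripper value outside its range is refused whole. The fingers move at their own pace and stop on an object; "newtons" is the grip in N (left out, the last holds). Time passes only in rows, so rows that repeat a pose let the fingers close. It gives the time, the measured TCP pose, the force and the opening at its end, in the units of the state.
- bot.get_obs(): the state, without advancing time (a new reading comes with each control period).
- bot.read_camera(name): name is "side" or "top" or "wrist"; returns the picture (480x640x3 uint8, red, green, blue); there is no depth.
- bot.get_calibration(name): a dict with "camera_matrix" (3x3 intrinsics, pixels), "R" (3x3) and "t" (3): a world point X has camera coordinates R X + t. Camera axes: x right, y down, z forward; pixel columns grow to the right and rows downward; lengths in m; the calibration is good to about 2 mm. The wrist camera is an equidistant fisheye: a pixel r from the principal point sees the ray r / f radians off the axis. A picture is of the moment at which its call begins: read the wrist's pose just before it. get_calibration takes no time and is no camera call; for the wrist camera it gives the pose at the moment of the call.
- bot.sign_off(): hands the job in, once; it reports no verdict.
The state is a dict: "t": time; "qpos": joint angles; "joint_velocities": joint speeds; "effort": joint torques, N m; "tool_pos": TCP position; "ee_rot": TCP orientation; "force": force on the tool from outside, world axes, zero at the start; "ft_torque": the same for the moment, N m; "gripper_width": opening from 0.0 (shut) to 1.0 (fully open).
Only numpy, scipy, OpenCV 4.12 (cv2) and the standard library are available. Lean on these libraries where they do the work, as an engineer would, in place of code of your own. Each camera call takes 0.05 s, during which the arm holds its last target.

### The job

Sort the donated goods on the packing table: stand the two tins in the grey divided tray, one in each bay, and stand both cartons in the open cardboard tray. Only when these four are in, stand the glass jar in the small wooden crate, last of all. Everything stands upright on its tray's floor, nothing gets tipped over on the way, and the tape roll and the stapler stay where they are.

Things in the scene. Friction and masses are not known exactly. Their poses are not given: they have to be found in the camera images.
- wide_tin: Loose steel tin with a paper label, standing: diameter 66, height 70, about 280 g. Origin: centre of its underside; z up along its axis.
- narrow_tin: Loose steel tin with a paper label, standing, slimmer and taller: diameter 52, height 85, about 200 g. Origin: centre of its underside; z up along its axis.
- tall_carton: Loose food carton of plain white card with a brown band, standing: 70 along its x, 40 along its y, 100 tall, about 160 g, rigid. Origin: centre of its underside.
- short_carton: Loose food carton of plain white card with a brown band, standing, the lower one: 60 along its x, 45 along its y, 70 tall, about 120 g, rigid. Origin: centre of its underside.
- jar: Loose amber glass jar with paper label and steel cap, standing: diameter 60, height 95 with the cap (the cap is 53 across, from 79 up; below the shoulder the body is the full 60 wide to about 60 up); about 300 g. Origin: centre of its underside; z up along its axis.
- divided_tray: Fixed. Origin: centre of its underside, on the table; z up. Grey plastic tray, outside 100 along x, 195 along y, walls 25 high and 5 thick; one divider along x across the middle makes two bays, each 90 by 90 inside, centred at x = 0, y = +47.5 and y = -47.5; bay floor 5 above the origin.
- carton_tray: Fixed. Origin: centre of its underside, on the table; z up. Cardboard tray without divider, outside 105 along x, 180 along y, walls 25 high and 5 thick, so 95 by 170 inside; inner floor 5 above the origin. The two cartons fit side by side along y with their 60 to 70 mm sides along the tray's x.
- crate: Fixed. Origin: centre of its underside, on the table; z up. Small square slatted crate of light wood, outside 100 by 100, walls 35 high and 5 thick, so 90 by 90 inside, with a small post in each inner corner; inner floor 5 above the origin.
- tape_roll: Bystander: loose roll of brown packing tape lying flat, outer diameter 90, hole 76, height 48. Origin: centre of its underside.
- stapler: Bystander: loose grey and steel hand stapler lying on its base, 130 along its x, 34 along its y, 46 high. Origin: centre of its underside.
Not all that is in view belongs to the job. What is shaped like the narrow_tin but purple is not meant.

How it is judged:
By the outcome, as a careful person would: the job done as asked, in the order asked, and still so for the second after the job is handed in, with the robot touching nothing.
It also fails if it takes over 128 s, if anything falls off the work surface, if the arm or the gripper's body presses on something with over 40 N, if the wrist force passes 120 N, or if a joint passes its speed limit or range.

## Working session

There is one attempt and no reset: what is moved stays moved. The work goes in short steps, Python scripts to look and compute and a tool call to move; the robot and the scene stay as the last step left them, time stands still between calls to the robot, and variables do not carry over. Pictures are saved under pics/ and viewed, and the job is handed in when it is done.

Besides the shell and the picture viewer there is one more tool, called after "Emit:" as name([rows], argument=value, ...), one row to a line, values as JSON. step_arm: Moves the arm, as the interface text tells. Its arguments: {"type":"object","properties":{"targets":{"type":"array"},"newtons":{"type":"number"}},"required":["targets"]}

```bash
mkdir -p pics; ls; python3 - <<'E'
from cell import bot
import cv2,numpy as np
print(bot.tcp_to_tips); o=bot.get_obs(); print(o)
for n in ("top","side"):
    cv2.imwrite(f"pics/{n}0.png",bot.read_camera(n)[:,:,::-1]); c=bot.get_calibration(n); print(n,c)
    print(-c["R"].T@c["t"])
E
```

```text
pics
0.022
{'t': 0.0, 'qpos': array([-1.40560018e+00,  3.00504298e-01,  1.52154709e+00,  1.49833313e-05,
        1.32068876e+00, -6.66047668e-02]), 'joint_velocities': array([-0.00074556, -0.00068946, -0.00025219,  0.00023449,  0.00122258,
       -0.00069253]), 'effort': array([-8.86130438e-04, -5.31805766e+01, -3.52739453e+01,  7.08010560e-02,
        2.43405683e-02, -9.42661518e-05]), 'tool_pos': array([ 0.12631001, -0.53504883,  0.20658249]), 'ee_rot': array([-3.11937744e+00, -3.63158971e-01,  6.60220156e-05]), 'force': array([-0.56844289, -0.08820875,  0.18910331]), 'ft_torque': array([0.01069172, 0.02424977, 0.01678298]), 'gripper_width': 1.0003683217526815}
top {'camera_matrix': array([[457.84862203,   0.        , 317.93201211],
       [  0.        , 457.84862203, 229.70740953],
       [  0.        ,   0.        ,   1.        ]]), 'R': array([[ 0.0237277 , -0.99966012,  0.01079972],
       [-0.98044113, -0.02538001, -0.1951693 ],
       [ 0.19537706, -0.00595757, -0.98071011]]), 't': array([-0.0053891 ,  0.57271731,  0.79644974])}
[0.40603546 0.01389321 0.89292135]
side {'camera_matrix': array([[450.68830844,   0.        , 318.21800472],
       [  0.        , 450.68830844, 244.73495394],
       [  0.        ,   0.        ,   1.        ]]), 'R': array([[ 0.99537446, -0.09605775, -0.00161275],
       [-0.05377115, -0.54312178, -0.83793042],
       [ 0.07961379,  0.83414126, -0.54577469]]), 't': array([-0.5748729 ,  0.05153461,  0.99281395])}
[ 0.49594319 -0.85537851  0.58410801]
```

View pics/top0.png

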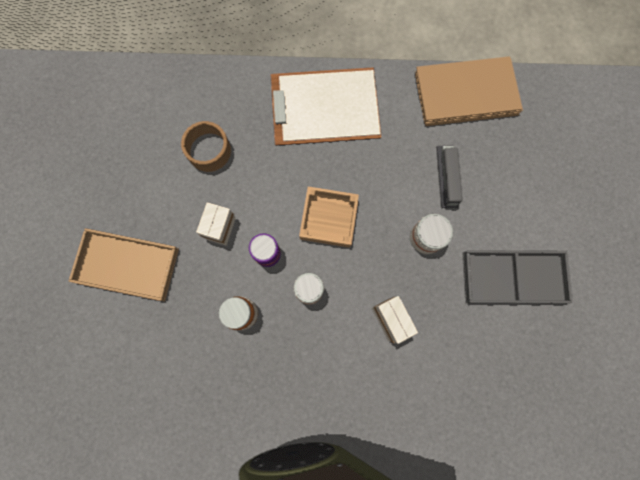

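View pics/side0.png

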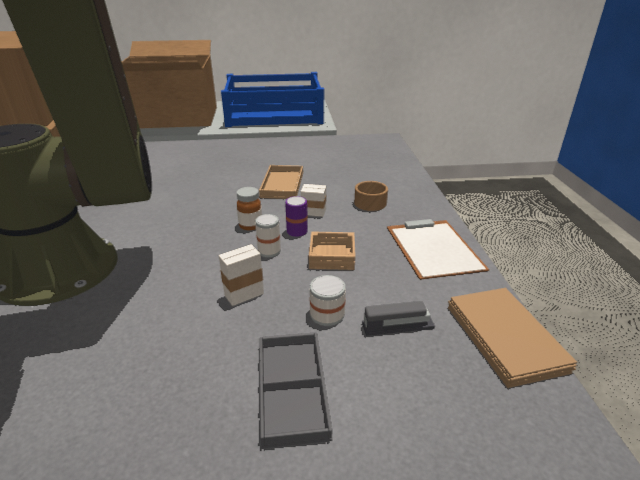

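The top view shows these things:
- wide tin (433,233)
- narrow white tin (310,289), with the purple look-alike at (265,249)
- amber jar (238,314)
- short carton (214,223) and tall carton (396,320)
- divided tray (517,278), carton tray (124,265), crate (330,217)
- tape roll (206,145) and stapler (452,177)

The brown-rimmed clipboard and the flat box are other clutter. Next I'll enlarge and segment.

```bash
cat > h.py <<'E'
import numpy as np, cv2
from cell import bot
def ray(cal,uv):
    uv=np.atleast_2d(uv).astype(float);K=cal["camera_matrix"]
    d=np.c_[(uv[:,0]-K[0,2])/K[0,0],(uv[:,1]-K[1,2])/K[1,1],np.ones(len(uv))]@cal["R"]
    return -cal["R"].T@cal["t"],d
def onz(cal,uv,z):
    c,d=ray(cal,uv); return c+d*((z-c[2])/d[:,2])[:,None]
def proj(cal,X):
    X=np.atleast_2d(X);p=(X@cal["R"].T+cal["t"])@cal["camera_matrix"].T
    return p[:,:2]/p[:,2:]
E
python3 - <<'E'
import cv2
a=cv2.imread('pics/top0.png')
cv2.imwrite('pics/cropA.png',cv2.resize(a[180:350,180:350],None,fx=3.5,fy=3.5,interpolation=cv2.INTER_CUBIC))
cv2.imwrite('pics/cropB.png',cv2.resize(a[190:360,370:590],None,fx=3.5,fy=3.5,interpolation=cv2.INTER_CUBIC))
E
```

```text
(no output)
```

View pics/cropA.png

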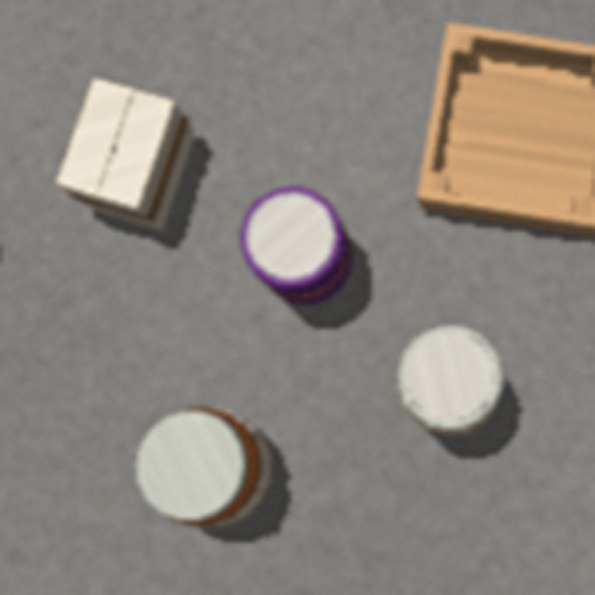

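View pics/cropB.png

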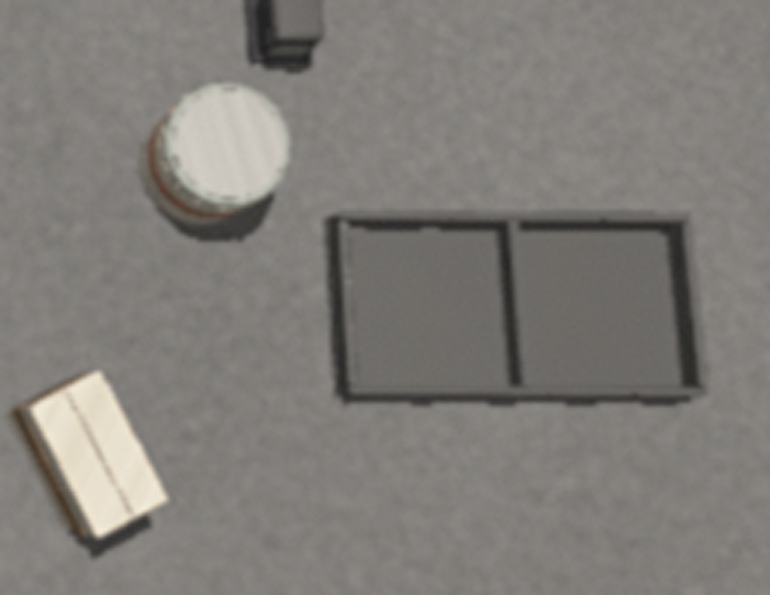

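The crop confirms it: the tin at (310,289) has a white label, and the one at (265,249) has the narrow tin's shape but is purple, so I leave that one. The wide tin and tall carton are clear at (433,233) and (396,320). Now I'll measure.

```bash
cat > meas.py <<'E'
from h import *
def run():
    a=cv2.imread('pics/top0.png'); cal=bot.get_calibration('top')
    hsv=cv2.cvtColor(a,cv2.COLOR_BGR2HSV)
    m=((hsv[...,2]>165)&(hsv[...,1]<60)).astype(np.uint8)
    Z=dict(wide_tin=(433,233,.070),narrow_tin=(310,289,.085),purple=(265,249,.085),jar=(238,314,.095),short_carton=(214,223,.070),tall_carton=(396,320,.1))
    n,lab,st,ce=cv2.connectedComponentsWithStats(m)
    for k,(u,v,z) in Z.items():
        l=np.bincount(lab[v-6:v+7,u-6:u+7].ravel(),minlength=n)[1:].argmax()+1
        c=max(cv2.findContours((lab==l).astype(np.uint8),cv2.RETR_EXTERNAL,cv2.CHAIN_APPROX_NONE)[0],key=cv2.contourArea)
        P=onz(cal,c.reshape(-1,2),z)[:,:2]
        r=cv2.minAreaRect((P*1e3).astype(np.float32)); (ex,ey),rad=cv2.minEnclosingCircle((P*1e3).astype(np.float32))
        print(k,'rect c',np.round(r[0],1),'size',np.round(r[1],1),'ang',round(r[2],1),'circ',round(ex,1),round(ey,1),'d',round(2*rad,1),'box',np.round(cv2.boxPoints(r)).tolist())
    for k,(u,v,z) in dict(divided=(517,278,.025),carton_tray=(124,265,.025),crate=(330,217,.035),stapler=(452,177,.046),tape=(206,145,.048)).items():
        print(k,onz(cal,[[u,v]],z).round(3))
if __name__=='__main__': run()
E
python3 meas.py
python3 - <<'E'
import cv2,numpy as np
a=cv2.imread('pics/top0.png')
print(cv2.cvtColor(a,cv2.COLOR_BGR2HSV)[[270,270,217,300,277,277],[124,200,330,60,490,516]])
cv2.imwrite('pics/cropC.png',cv2.resize(a[215:315,60:190],None,fx=6,fy=6,interpolation=cv2.INTER_CUBIC))
E
```

```text
wide_tin rect c [ 574.2 -205.3] size [60.9 62.1] ang 88.9 circ 574.5 -205.6 d 64.4 box [[543.0, -235.0], [605.0, -236.0], [606.0, -175.0], [544.0, -174.0]]
narrow_tin rect c [464.2  24. ] size [48.9 49.2] ang 1.4 circ 464.2 24.4 d 51.1 box [[439.0, 48.0], [440.0, -1.0], [489.0, -0.0], [488.0, 49.0]]
purple rect c [533.1 107.1] size [42.3 43.9] ang 47.3 circ 533.0 107.0 d 44.7 box [[503.0, 106.0], [535.0, 77.0], [564.0, 108.0], [531.0, 138.0]]
jar rect c [416.9 150.2] size [48.9 49.9] ang 1.4 circ 416.9 150.1 d 51.5 box [[392.0, 175.0], [393.0, 125.0], [442.0, 126.0], [441.0, 176.0]]
short_carton rect c [582.9 202.9] size [45.7 60.4] ang 74.8 circ 582.7 202.9 d 72.8 box [[548.0, 189.0], [606.0, 173.0], [618.0, 217.0], [560.0, 233.0]]
tall_carton rect c [ 412.8 -130.5] size [70.6 40.5] ang 28.0 circ 412.6 -131.3 d 77.7 box [[372.0, -129.0], [391.0, -165.0], [453.0, -132.0], [435.0, -96.0]]
divided [[ 0.495 -0.372  0.025]]
carton_tray [[0.501 0.374 0.025]]
crate [[ 0.602 -0.014  0.035]]
stapler [[ 0.686 -0.248  0.046]]
tape [[0.737 0.231 0.048]]
[[ 16 103 200]
 [ 20  12 132]
 [ 15 111 193]
 [ 18  10 130]
 [ 13  16 111]
 [ 20  13  58]]
```

View pics/cropC.png

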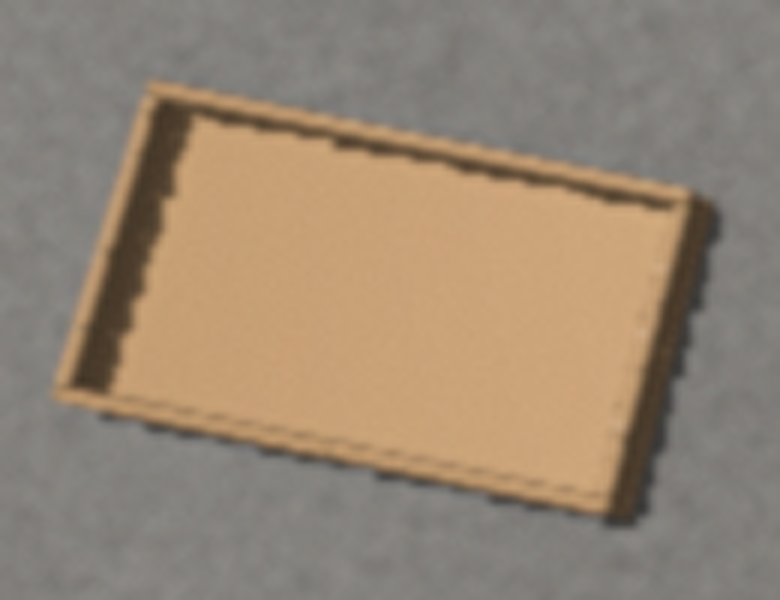

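```bash
python3 - <<'E'
import cv2,numpy as np
a=cv2.imread('pics/top0.png')
b=cv2.resize(a[240:315,455:585],None,fx=6,fy=6,interpolation=cv2.INTER_CUBIC)
cv2.imwrite('pics/cropD.png',np.clip(b.astype(float)*1.6,0,255).astype(np.uint8))
cv2.imwrite('pics/cropE.png',cv2.resize(a[180:255,290:370],None,fx=7,fy=7,interpolation=cv2.INTER_CUBIC))
E
```

```text
(no output)
```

View pics/cropD.png

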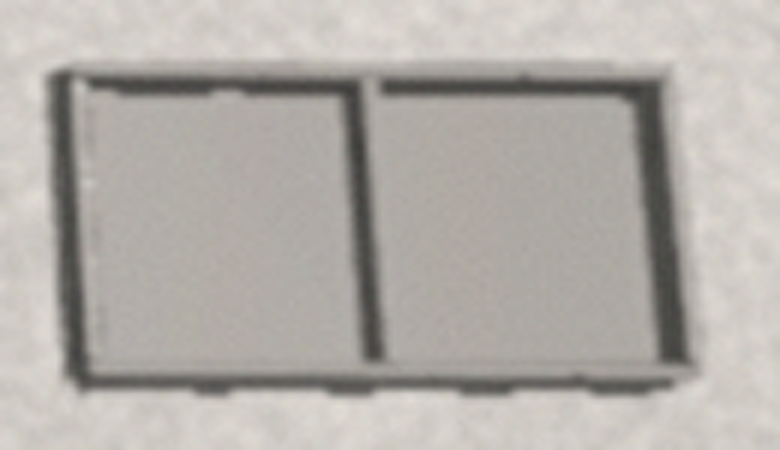

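View pics/cropE.png

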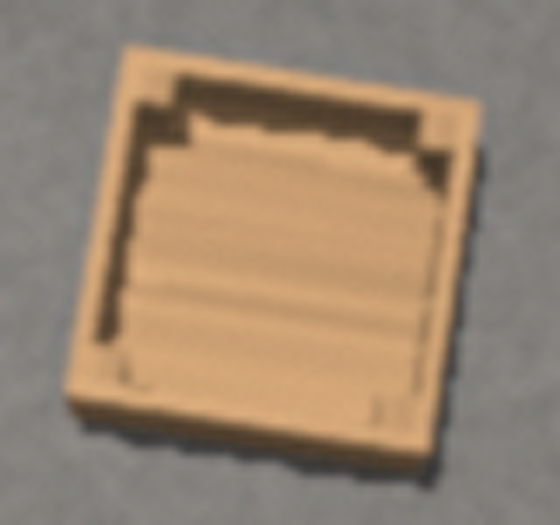

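Reading corners from the enlargements:
- The divided tray's rim runs (70,68), (672,66), (697,372), (85,375) at 6x.
- The crate's rim runs (127,47), (480,102), (432,441), (70,393) at 7x.
- The carton tray's rim runs (150,83), (692,190), (612,515), (58,398) at 6x.

```bash
python3 - <<'E'
from h import *
cal=bot.get_calibration('top')
T=dict(divided=([(70,68),(672,66),(697,372),(85,375)],6,455,240,.025),
crate=([(127,47),(480,102),(432,441),(70,393)],7,290,180,.035),
carton=([(150,83),(692,190),(612,515),(58,398)],6,60,215,.025))
for k,(c,f,ox,oy,z) in T.items():
    px=(np.array(c)+.5)/f-.5+[ox,oy]
    P=onz(cal,px,z)[:,:2]*1e3
    e=np.roll(P,-1,0)-P
    # axis y(+): from right to left in image (e0 negative)
    yv=(P[0]-P[1])+(P[3]-P[2]); 
    print(k,'c',P.mean(0).round(1),'sides',np.linalg.norm(e,axis=1).round(1),'yaw',np.degrees(np.arctan2(-yv[0],yv[1])).round(1),P.round(0).tolist())
# side view prediction of object tops
s=bot.get_calibration('side')
for k,X in dict(wide=(.574,-.205,.07),nar=(.464,.024,.085),jar=(.417,.150,.095),sc=(.583,.203,.07),tc=(.413,-.131,.1)).items(): print(k,proj(s,X).round(0))
E
python3 - <<'E'
import cv2
a=cv2.imread('pics/side0.png')
cv2.imwrite('pics/cropF.png',cv2.resize(a[170:340,210:370],None,fx=3.5,fy=3.5,interpolation=cv2.INTER_CUBIC))
E
```

```text
divided c [ 498.9 -374.5] sides [194.1  97.2 193.1  97.2] yaw 1.7 [[545.0, -277.0], [550.0, -471.0], [453.0, -471.0], [448.0, -278.0]]
crate c [607.5 -12.3] sides [99.2 96.5 99.3 99.1] yaw -6.9 [[663.0, 31.0], [649.0, -68.0], [554.0, -55.0], [564.0, 43.0]]
carton c [503.7 377.4] sides [178.6 104.2 179.1 102.4] yaw -10.0 [[570.0, 457.0], [540.0, 281.0], [437.0, 297.0], [469.0, 474.0]]
wide [[327. 285.]]
nar [[266. 219.]]
jar [[247. 191.]]
sc [[313. 187.]]
tc [[239. 253.]]
```

View pics/cropF.png

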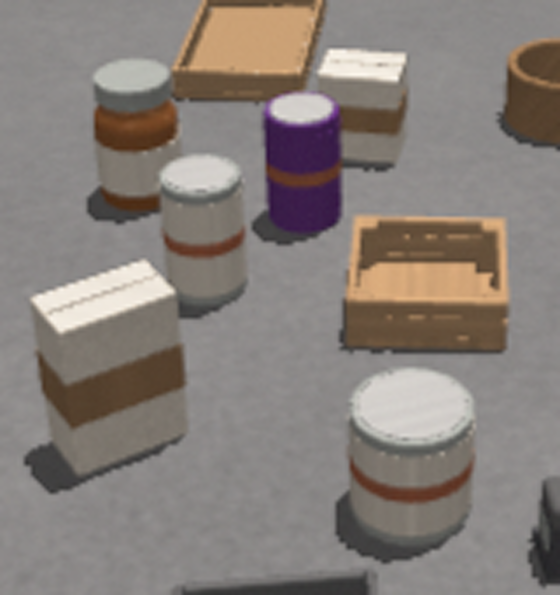

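Side-view predictions of the tops match the picture within about 2 px: the wide tin at (327,285) against the observed (328,285), and the narrow tin at (266,219) against (267,220). Tray sizes come out within 3 mm. Next is a helper that turns targets into tool-axis shifts.

```bash
cat > go.py <<'E'
import sys
from h import *
from scipy.spatial.transform import Rotation as R
# usage: go.py x y z(tcp, mm) jawdeg(world angle of the jaw line)
o=bot.get_obs(); M=R.from_rotvec(o['ee_rot']).as_matrix(); p=o['tool_pos']
jaw=np.degrees(np.arctan2(M[1,1],M[0,1]))
print('t',round(o['t'],2),'tcp',(p*1e3).round(1),'jaw',jaw.round(1),'tilt',np.degrees(np.arccos(-M[2,2])).round(2),'w',round(o['gripper_width'],3),'q1,q6',np.degrees(o['qpos'][[0,5]]).round(0),'F',o['force'].round(1))
if len(sys.argv)>2:
    x,y,z,j=map(float,sys.argv[1:5]); d=M.T@(np.array([x,y,z])-p*1e3)/10
    dj=(j-jaw+90)%180-90
    print('shift cm',d.round(2),'turn about tool z',round(-dj,1),'(or',round(-dj+(180 if dj>0 else -180),1),')')
E
python3 go.py 574 -205 170 90
python3 go.py 464 24 170 90
```

```text
t 0.1 tcp [ 126.3 -535.1  206.7] jaw -76.7 tilt 0.06 w 0.999 q1,q6 [-81.  -4.] F [-0.2  0.4 -0.1]
shift cm [ 51.15 -21.83   3.69] turn about tool z 13.3 (or -166.7 )
t 0.1 tcp [ 126.3 -535.1  206.7] jaw -76.7 tilt 0.06 w 0.999 q1,q6 [-81.  -4.] F [-0.2  0.4 -0.1]
shift cm [ 45.71 -46.65   3.72] turn about tool z 13.3 (or -166.7 )
```

Emit:
step_arm([
  [1,51.1,-21.8,3.6,13.3],
  [1,51.1,-21.8,3.6,13.3],
  [1,51.1,-21.8,3.6,13.3],
  [1,51.1,-21.8,3.6,13.3],
  [1,51.1,-21.8,3.6,13.3],
  [1,51.1,-21.8,3.6,13.3],
  [1,51.1,-21.8,3.6,13.3],
  [1,51.1,-21.8,3.6,13.3],
  [1,51.1,-21.8,3.6,13.3],
  [1,51.1,-21.8,3.6,13.3],
  [1,51.1,-21.8,3.6,13.3],
  [1,51.1,-21.8,3.6,13.3],
], newtons=25)

```text
t: 1.6
tool_pos: [0.5728, -0.2065, 0.1711]
ee_rot: [-3.141, 0.003, 0.0]
force: [0.5, -0.8, -0.4]
gripper_width: 0.999
```

```bash
python3 go.py 574 -205 51 90; python3 - <<'E'
from h import *
cv2.imwrite('pics/w1.png',bot.read_camera('wrist')[:,:,::-1])
E
```

```text
t 1.6 tcp [ 572.8 -206.5  171.1] jaw -90.1 tilt 0.05 w 0.999 q1,q6 [-23.  67.] F [ 0.5 -0.8 -0.4]
shift cm [ 0.12 -0.13 12.01] turn about tool z -0.1 (or 179.9 )
```

View pics/w1.png

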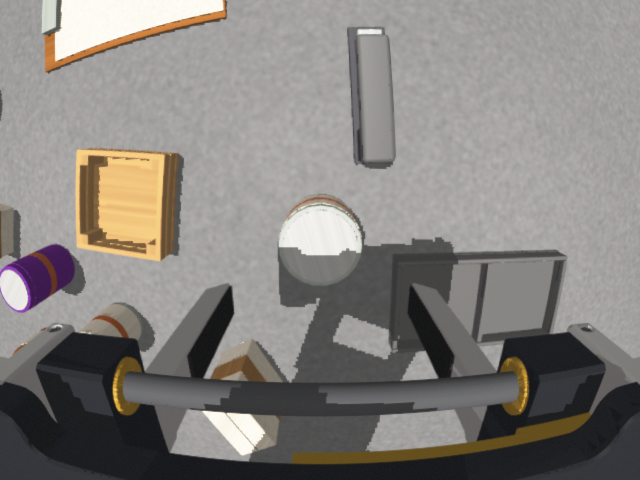

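The wrist view shows the wide tin at (320,245), centred between the fingers, with the stapler at (375,95) clear of them. I'll descend and grip.

Emit:
step_arm([
  [1,0.1,-0.1,4,0],
  [1,0.1,-0.1,8,0],
  [1,0.1,-0.1,11,0],
  [1,0.1,-0.1,12,0],
  [1,0.1,-0.1,12,0],
  [0,0.1,-0.1,12,0],
  [0,0.1,-0.1,12,0],
  [0,0.1,-0.1,12,0],
  [0,0.1,-0.1,12,0],
  [0,0.1,-0.1,12,0],
  [0,0.1,-0.1,12,0],
], newtons=25)

```text
t: 3.02
tool_pos: [0.5741, -0.2055, 0.0518]
ee_rot: [-3.141, 0.003, -0.001]
force: [-1.8, -0.1, 6.3]
gripper_width: 0.696
```

```bash
python3 go.py 497.5 -327 171 90
```

```text
t 3.02 tcp [ 574.1 -205.5   51.8] jaw -90.1 tilt 0.05 w 0.696 q1,q6 [-23.  67.] F [-1.8 -0.1  6.3]
shift cm [ -7.63  12.16 -11.93] turn about tool z -0.1 (or 179.9 )
```

Emit:
step_arm([
  [0,0,0,-3,0],
  [0,0,0,-7,0],
  [0,0,0,-9,0],
  [0,-2.5,4,-9,0],
  [0,-5,8,-9,0],
  [0,-7.6,12.2,-9,0],
  [0,-7.6,12.2,-9,0],
  [0,-7.6,12.2,-9,0],
  [0,-7.6,12.2,-9,0],
])

```text
t: 4.15
tool_pos: [0.4983, -0.3264, 0.1414]
ee_rot: [-3.141, 0.001, -0.001]
force: [0.4, -1.0, -3.5]
gripper_width: 0.694
```

```bash
python3 go.py 497.5 -327 57 90; python3 - <<'E'
from h import *
a=np.hstack([bot.read_camera('top'),bot.read_camera('wrist')])[:,:,::-1]
cv2.imwrite('pics/w2.png',cv2.resize(a,(800,300)))
E
```

```text
t 4.15 tcp [ 498.3 -326.4  141.4] jaw -90.0 tilt 0.05 w 0.694 q1,q6 [-37.  53.] F [ 0.4 -1.  -3.5]
shift cm [-0.08  0.06  8.44] turn about tool z -0.0 (or 180.0 )
```

View pics/w2.png

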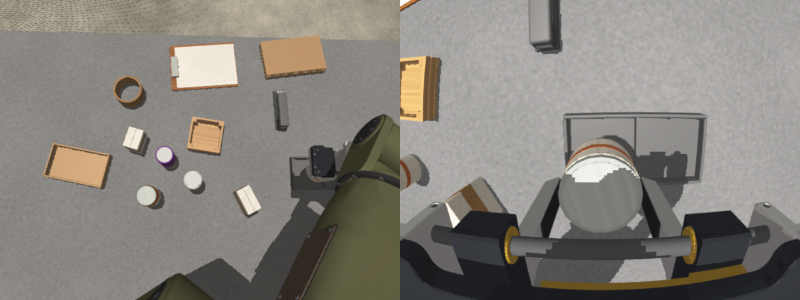

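The tin is held at (600,185) in the right half of the image, over the left bay, and its weight shows (Fz about -3). Lowering it.

Emit:
step_arm([
  [0,-0.1,0,3,0],
  [0,-0.1,0,6,0],
  [0,-0.1,0,7.5,0],
  [0,-0.1,0,8,0],
  [0,-0.1,0,8.4,0],
  [0,-0.1,0,8.5,0],
  [0,-0.1,0,8.5,0],
])

```text
t: 5.12
tool_pos: [0.4975, -0.3266, 0.0571]
ee_rot: [-3.141, 0.001, -0.002]
force: [0.8, 0.2, -3.1]
gripper_width: 0.695
```

```bash
python3 go.py 497.5 -327 57 90
```

```text
t 5.12 tcp [ 497.5 -326.6   57.1] jaw -90.0 tilt 0.07 w 0.695 q1,q6 [-37.  53.] F [ 0.8  0.2 -3.1]
shift cm [-0.    0.04  0.01] turn about tool z -0.0 (or 180.0 )
```

Emit:
step_arm([
  [0,0,0,0.05,0],
  [0,0,0,0.1,0],
  [0,0,0,0.1,0],
])

```text
t: 5.5
tool_pos: [0.4978, -0.3268, 0.0568]
ee_rot: [3.141, -0.001, 0.003]
force: [-1.5, 1.7, 6.7]
gripper_width: 0.697
```

Contact (Fz +6.7). Releasing and rising.

Emit:
step_arm([
  [0.95,0,0,0,0],
  [0.95,0,0,0,0],
  [0.95,0,0,0,0],
  [0.95,0,0,-3,0],
  [0.95,0,0,-7,0],
  [0.95,0,0,-11.4,0],
  [0.95,0,0,-11.4,0],
  [0.95,0,0,-11.4,0],
])

```text
t: 6.5
tool_pos: [0.4973, -0.3266, 0.1699]
ee_rot: [-3.141, 0.001, -0.002]
force: [-0.4, -0.3, -1.0]
gripper_width: 0.949
```

```bash
python3 go.py 464 24 170 90;python3 - <<'E'
from h import *
cv2.imwrite('pics/w3.png',bot.read_camera('wrist')[:,:,::-1])
E
```

```text
t 6.5 tcp [ 497.3 -326.6  169.9] jaw -90.0 tilt 0.07 w 0.949 q1,q6 [-37.  53.] F [-0.4 -0.3 -1. ]
shift cm [-3.340e+00 -3.506e+01 -1.000e-02] turn about tool z -0.0 (or 180.0 )
```

View pics/w3.png

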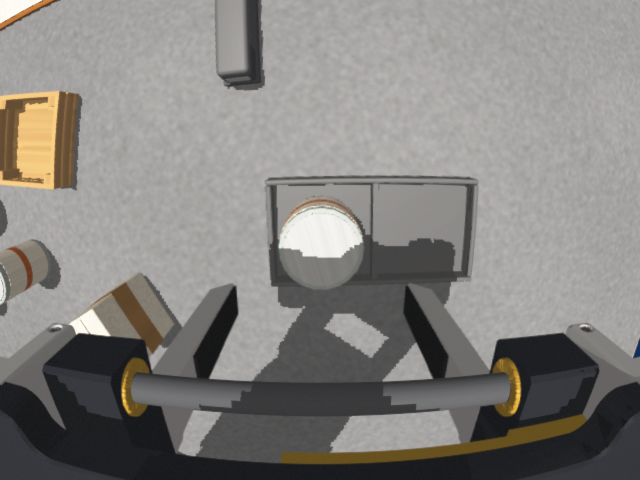

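The wide tin stands upright in the left bay at (320,245), inside the walls. Next is the narrow white tin.

Emit:
step_arm([
  [0.95,-3.3,-35.1,0,0],
  [0.95,-3.3,-35.1,0,0],
  [0.95,-3.3,-35.1,0,0],
  [0.95,-3.3,-35.1,0,0],
  [0.95,-3.3,-35.1,0,0],
  [0.95,-3.3,-35.1,0,0],
  [0.95,-3.3,-35.1,0,0],
  [0.95,-3.3,-35.1,0,0],
  [0.95,-3.3,-35.1,0,0],
  [0.95,-3.3,-35.1,0,0],
])

```text
t: 7.8
tool_pos: [0.4644, 0.0237, 0.1695]
ee_rot: [-3.141, 0.003, -0.0]
force: [0.2, -0.6, -0.8]
gripper_width: 0.95
```

```bash
python3 go.py 464 24 53 90;python3 - <<'E'
from h import *
cv2.imwrite('pics/w4.png',bot.read_camera('wrist')[:,:,::-1])
E
```

```text
t 7.8 tcp [464.4  23.7 169.5] jaw -90.1 tilt 0.05 w 0.95 q1,q6 [-2. 88.] F [ 0.2 -0.6 -0.8]
shift cm [-0.04 -0.02 11.65] turn about tool z -0.1 (or 179.9 )
```

View pics/w4.png

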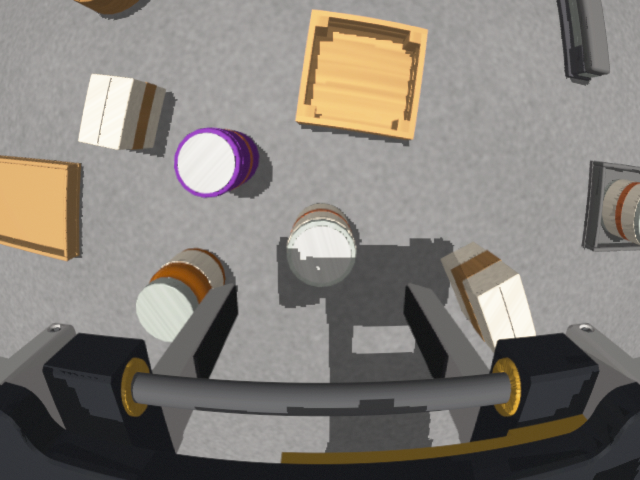

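The white tin is at (322,252) between the fingers, with the purple one at (208,162) and the jar at (170,305) both clear. Descending.

Emit:
step_arm([
  [0.95,0,0,4,0],
  [0.95,0,0,8,0],
  [0.95,0,0,11,0],
  [0.95,0,0,11.7,0],
  [0.95,0,0,11.7,0],
  [0,0,0,11.7,0],
  [0,0,0,11.7,0],
  [0,0,0,11.7,0],
  [0,0,0,11.7,0],
  [0,0,0,11.7,0],
  [0,0,0,11.7,0],
  [0,0,0,11.7,0],
])

```text
t: 9.35
tool_pos: [0.4645, 0.024, 0.0527]
ee_rot: [-3.141, 0.003, -0.001]
force: [-0.5, -0.5, 3.6]
gripper_width: 0.551
```

```bash
python3 go.py 500.3 -422 172 90
```

```text
t 9.35 tcp [464.5  24.   52.7] jaw -90.1 tilt 0.05 w 0.551 q1,q6 [-2. 88.] F [-0.5 -0.5  3.6]
shift cm [  3.66  44.58 -11.97] turn about tool z -0.1 (or 179.9 )
```

Emit:
step_arm([
  [0,0,0,-4,0],
  [0,0,0,-8,0],
  [0,0,0,-12,0],
  [0,0.4,5,-12,0],
  [0,0.8,10,-12,0],
  [0,1.2,15,-12,0],
  [0,1.6,20,-12,0],
  [0,2.2,26,-12,0],
  [0,2.6,32,-12,0],
  [0,3.1,38,-12,0],
  [0,3.6,44.6,-12,0],
  [0,3.6,44.6,-12,0],
])

```text
t: 10.85
tool_pos: [0.4985, -0.4253, 0.1704]
ee_rot: [-3.14, 0.008, 0.002]
force: [-1.0, 0.4, -1.4]
gripper_width: 0.547
```

Emit:
step_arm([
  [0,0,0,0,0],
  [0,0,0,0,0],
])

```text
t: 11.1
tool_pos: [0.4986, -0.4243, 0.1703]
ee_rot: [-3.139, 0.007, 0.003]
force: [-0.5, 0.5, -1.2]
gripper_width: 0.549
```

```bash
python3 go.py 500.3 -422 58 90; python3 - <<'E'
from h import *
cv2.imwrite('pics/w5.png',bot.read_camera('wrist')[:,:,::-1])
E
```

```text
t 11.1 tcp [ 498.6 -424.3  170.3] jaw -90.3 tilt 0.17 w 0.549 q1,q6 [-44.  47.] F [-0.5  0.5 -1.2]
shift cm [ 0.19 -0.21 11.23] turn about tool z -0.3 (or 179.7 )
```

View pics/w5.png

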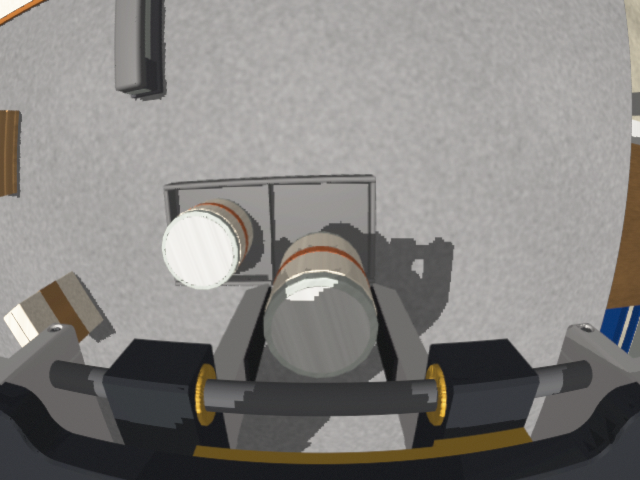

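The tin is held upright over the free bay at (320,300). The wide tin still stands in its own bay at (205,245).

Emit:
step_arm([
  [0,0.2,-0.2,4,0],
  [0,0.2,-0.2,8,0],
  [0,0.2,-0.2,10,0],
  [0,0.2,-0.2,10.7,0],
  [0,0.2,-0.2,11.1,0],
  [0,0.2,-0.2,11.3,0],
  [0,0.2,-0.2,11.3,0],
])

```text
t: 12.02
tool_pos: [0.5008, -0.4223, 0.0583]
ee_rot: [-3.14, 0.007, 0.001]
force: [-0.1, -0.4, -1.0]
gripper_width: 0.544
```

```bash
python3 go.py 500.3 -422 58 90
```

```text
t 12.03 tcp [ 500.8 -422.3   58.3] jaw -90.2 tilt 0.09 w 0.544 q1,q6 [-43.  47.] F [-0.1 -0.4 -1. ]
shift cm [-0.05 -0.03  0.03] turn about tool z -0.2 (or 179.8 )
```

Emit:
step_arm([
  [0,0,0,0.1,0],
  [0,0,0,0.2,0],
  [0,0,0,0.2,0],
])

```text
t: 12.4
tool_pos: [0.5011, -0.4225, 0.0577]
ee_rot: [-3.141, 0.007, -0.001]
force: [-2.9, 2.2, 8.5]
gripper_width: 0.549
```

Emit:
step_arm([
  [0.85,0,0,0,0],
  [0.85,0,0,0,0],
  [0.85,0,0,0,0],
  [0.85,0,0,-3,0],
  [0.85,0,0,-7,0],
  [0.85,0,0,-12,0],
  [0.85,0,0,-12,0],
  [0.85,0,0,-12,0],
])

```text
t: 13.4
tool_pos: [0.5008, -0.4224, 0.1768]
ee_rot: [-3.14, 0.007, 0.001]
force: [0.5, 0.3, -0.6]
gripper_width: 0.85
```

```bash
python3 go.py 413 -130.5 180 118;python3 - <<'E'
from h import *
cv2.imwrite('pics/w6.png',bot.read_camera('wrist')[:,:,::-1])
E
```

```text
t 13.4 tcp [ 500.8 -422.4  176.8] jaw -90.2 tilt 0.08 w 0.85 q1,q6 [-43.  47.] F [ 0.5  0.3 -0.6]
shift cm [ -8.9  -29.15  -0.28] turn about tool z -28.2 (or 151.8 )
```

View pics/w6.png

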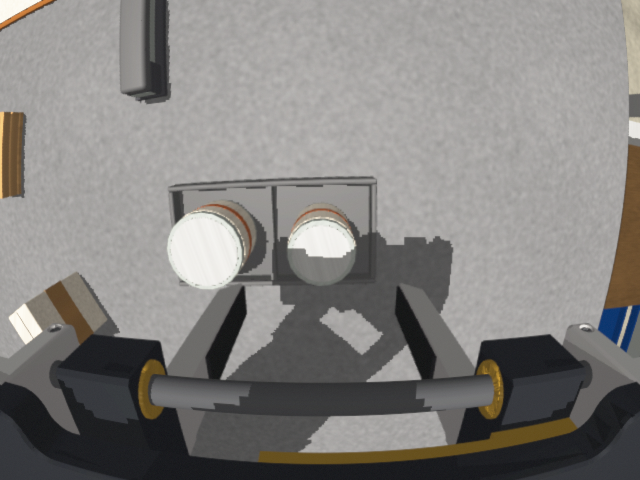

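Both tins stand upright, one per bay, at (205,245) and (322,245). Next is the tall carton.

Emit:
step_arm([
  [0.85,-8.9,-29.1,-0.3,-10],
  [0.85,-8.9,-29.1,-0.3,-20],
  [0.85,-8.9,-29.1,-0.3,-28.2],
  [0.85,-8.9,-29.1,-0.3,-28.2],
  [0.85,-8.9,-29.1,-0.3,-28.2],
  [0.85,-8.9,-29.1,-0.3,-28.2],
  [0.85,-8.9,-29.1,-0.3,-28.2],
  [0.85,-8.9,-29.1,-0.3,-28.2],
  [0.85,-8.9,-29.1,-0.3,-28.2],
])

```text
t: 14.58
tool_pos: [0.413, -0.1316, 0.1795]
ee_rot: [-3.046, -0.756, 0.002]
force: [-0.5, 0.3, -0.1]
gripper_width: 0.848
```

```bash
python3 go.py 413 -130.5 53 118;python3 - <<'E'
from h import *
cv2.imwrite('pics/w7.png',bot.read_camera('wrist')[:,:,::-1])
E
```

```text
t 14.57 tcp [ 413.  -131.6  179.5] jaw -62.1 tilt 0.17 w 0.848 q1,q6 [-23.  40.] F [-0.5  0.3 -0.1]
shift cm [ 0.06 -0.06 12.65] turn about tool z -0.1 (or 179.9 )
```

View pics/w7.png

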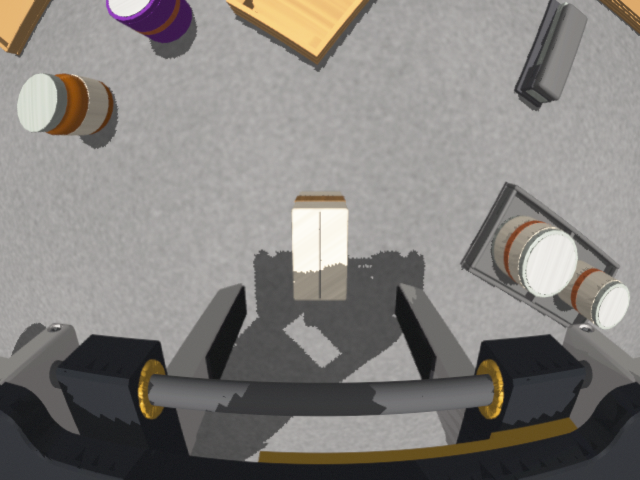

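The carton's top at (320,253) is centred and squared between the fingers. Descend and grip.

Emit:
step_arm([
  [0.85,0,0,4,0],
  [0.85,0,0,8,0],
  [0.85,0,0,11.5,0],
  [0.85,0,0,12.6,0],
  [0.85,0,0,12.6,0],
  [0.3,0,0,12.6,0],
  [0.3,0,0,12.6,0],
  [0.3,0,0,12.6,0],
  [0.3,0,0,12.6,0],
  [0.3,0,0,12.6,0],
  [0.3,0,0,12.6,0],
  [0.3,0,0,12.6,0],
], newtons=20)

```text
t: 16.12
tool_pos: [0.4128, -0.1312, 0.0537]
ee_rot: [-3.046, -0.757, 0.002]
force: [-0.5, 0.5, 4.7]
gripper_width: 0.427
```

```bash
python3 go.py 511 419 178 80
```

```text
t 16.12 tcp [ 412.8 -131.2   53.7] jaw -62.1 tilt 0.16 w 0.427 q1,q6 [-23.  40.] F [-0.5  0.5  4.7]
shift cm [ 34.42 -44.06 -12.32] turn about tool z 37.9 (or -142.1 )
```

Emit:
step_arm([
  [0,0,0,-4,0],
  [0,0,0,-8,0],
  [0,0,0,-12.4,0],
  [0,3,-4,-12.4,-10],
  [0,6,-8,-12.4,-20],
  [0,9,-12,-12.4,-30],
  [0,12,-16,-12.4,-40],
  [0,15,-20,-12.4,-50],
  [0,18,-24,-12.4,-60],
  [0,22,-28,-12.4,-70],
  [0,25,-32,-12.4,-80],
  [0,28,-36,-12.4,-90],
])

```text
t: 17.62
tool_pos: [0.4919, 0.3194, 0.178]
ee_rot: [-1.611, -2.694, -0.001]
force: [0.0, 0.2, -1.9]
gripper_width: 0.428
```

```bash
python3 go.py 511 419 178 80
```

```text
t 17.62 tcp [491.9 319.4 178. ] jaw 28.2 tilt 0.17 w 0.428 q1,q6 [29.  1.] F [ 0.   0.2 -1.9]
shift cm [7.87 6.4  0.02] turn about tool z -51.8 (or 128.2 )
```

Emit:
step_arm([
  [0,2,2,0,-10],
  [0,4,4,0,-20],
  [0,6,5,0,-30],
  [0,7.9,6.4,0,-40],
  [0,7.9,6.4,0,-50],
  [0,7.9,6.4,0,-51.8],
  [0,7.9,6.4,0,-51.8],
  [0,7.9,6.4,0,-51.8],
])

```text
t: 18.62
tool_pos: [0.511, 0.419, 0.1782]
ee_rot: [-0.277, -3.127, -0.002]
force: [-0.1, -0.0, -0.9]
gripper_width: 0.423
```

```bash
python3 go.py 511 419 59 80;python3 - <<'E'
from h import *
cv2.imwrite('pics/w8.png',bot.read_camera('wrist')[:,:,::-1])
E
```

```text
t 18.62 tcp [511.  419.  178.2] jaw 79.9 tilt 0.16 w 0.423 q1,q6 [ 36. -44.] F [-0.1 -0.  -0.9]
shift cm [-4.000e-02 -1.000e-02  1.192e+01] turn about tool z -0.1 (or 179.9 )
```

View pics/w8.png

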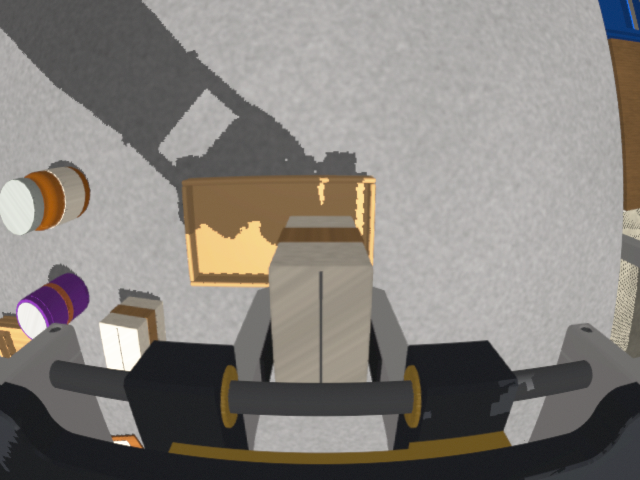

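The carton is held upright, in line with the tray and over the tray's +y half at (320,240). Lowering it.

Emit:
step_arm([
  [0,0,0,4,0],
  [0,0,0,8,0],
  [0,0,0,10.7,0],
  [0,0,0,11.5,0],
  [0,0,0,11.8,0],
  [0,0,0,12,0],
  [0,0,0,12,0],
])

```text
t: 19.55
tool_pos: [0.511, 0.4194, 0.059]
ee_rot: [-0.276, -3.128, -0.004]
force: [0.0, -0.1, -0.7]
gripper_width: 0.424
```

```bash
python3 go.py 511 419 59 80
```

```text
t 19.55 tcp [511.  419.4  59. ] jaw 79.9 tilt 0.16 w 0.424 q1,q6 [ 36. -44.] F [ 0.  -0.1 -0.7]
shift cm [-0.01 -0.04  0.  ] turn about tool z -0.1 (or 179.9 )
```

Emit:
step_arm([
  [0,0,0,0.1,0],
  [0,0,0,0.15,0],
  [0,0,0,0.15,0],
])

```text
t: 19.92
tool_pos: [0.5111, 0.4196, 0.0587]
ee_rot: [-0.276, -3.129, -0.005]
force: [-3.6, -1.9, 6.1]
gripper_width: 0.425
```

Emit:
step_arm([
  [0.65,0,0,0,0],
  [0.65,0,0,0,0],
  [0.65,0,0,0,0],
  [0.7,0,0,-3,0],
  [0.7,0,0,-7,0],
  [0.7,0,0,-12,0],
  [0.7,0,0,-12,0],
  [0.7,0,0,-12,0],
])

```text
t: 20.92
tool_pos: [0.511, 0.4191, 0.1779]
ee_rot: [-0.276, -3.128, -0.004]
force: [-0.2, 1.3, -0.2]
gripper_width: 0.695
```

```bash
python3 go.py 583 203 175 74.8;python3 - <<'E'
from h import *
cv2.imwrite('pics/w9.png',bot.read_camera('wrist')[:,:,::-1])
E
```

```text
t 20.93 tcp [511.  419.1 177.9] jaw 79.9 tilt 0.16 w 0.695 q1,q6 [ 36. -44.] F [-0.2  1.3 -0.2]
shift cm [-10.88 -20.01   0.23] turn about tool z 5.1 (or -174.9 )
```

View pics/w9.png

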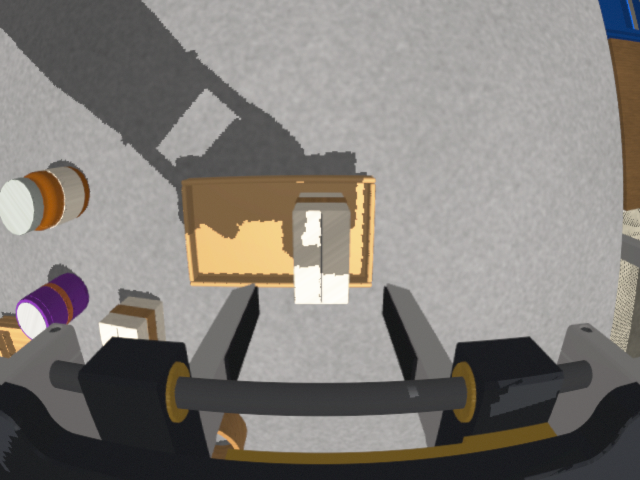

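The tall carton stands squarely in the tray at (322,250). Next is the short carton.

Emit:
step_arm([
  [0.85,-10.9,-20,0.2,5.1],
  [0.85,-10.9,-20,0.2,5.1],
  [0.85,-10.9,-20,0.2,5.1],
  [0.85,-10.9,-20,0.2,5.1],
  [0.85,-10.9,-20,0.2,5.1],
  [0.85,-10.9,-20,0.2,5.1],
  [0.85,-10.9,-20,0.2,5.1],
  [0.85,-10.9,-20,0.2,5.1],
])

```text
t: 21.98
tool_pos: [0.5827, 0.2038, 0.1746]
ee_rot: [-0.413, -3.112, -0.002]
force: [0.4, -1.0, -0.2]
gripper_width: 0.851
```

```bash
python3 go.py 583 203 50 74.8;python3 - <<'E'
from h import *
cv2.imwrite('pics/w10.png',bot.read_camera('wrist')[:,:,::-1])
E
```

```text
t 21.98 tcp [582.7 203.8 174.6] jaw 74.9 tilt 0.17 w 0.851 q1,q6 [ 16. -59.] F [ 0.4 -1.  -0.2]
shift cm [-0.08 -0.09 12.46] turn about tool z 0.1 (or -179.9 )
```

View pics/w10.png

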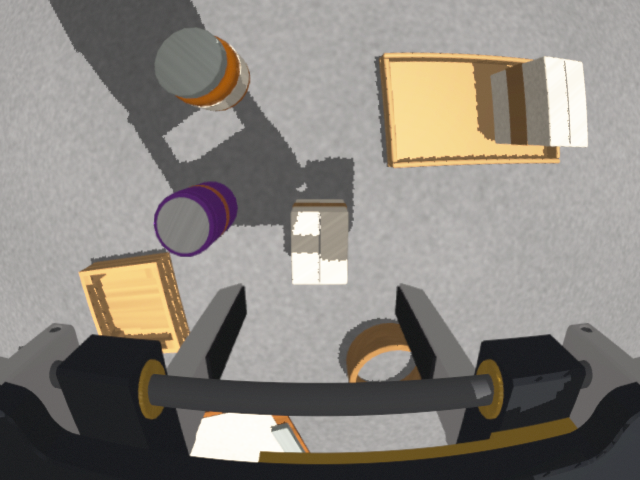

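The short carton at (320,243) is centred. The tape roll is 15 cm away and the purple tin, at (195,220), is clear.

Emit:
step_arm([
  [0.85,0,0,4,0],
  [0.85,-0.1,-0.1,8,0],
  [0.85,-0.1,-0.1,11.5,0],
  [0.85,-0.1,-0.1,12.4,0],
  [0.85,-0.1,-0.1,12.4,0],
  [0.3,-0.1,-0.1,12.4,0],
  [0.3,-0.1,-0.1,12.4,0],
  [0.3,-0.1,-0.1,12.4,0],
  [0.3,-0.1,-0.1,12.4,0],
  [0.3,-0.1,-0.1,12.4,0],
  [0.3,-0.1,-0.1,12.4,0],
  [0.3,-0.1,-0.1,12.4,0],
], newtons=20)

```text
t: 23.52
tool_pos: [0.5833, 0.2027, 0.0509]
ee_rot: [-0.413, -3.112, -0.002]
force: [-0.9, -0.1, 5.3]
gripper_width: 0.478
```

```bash
python3 go.py 496.4 336 185 80
```

```text
t 23.52 tcp [583.3 202.7  50.9] jaw 74.9 tilt 0.15 w 0.478 q1,q6 [ 16. -59.] F [-0.9 -0.1  5.3]
shift cm [ 11.9   10.61 -13.37] turn about tool z -5.1 (or 174.9 )
```

Emit:
step_arm([
  [0.3,0,0,-4,0],
  [0.3,0,0,-8,0],
  [0.3,0,0,-12,0],
  [0.3,3,3,-13,-5],
  [0.3,6,5.5,-13,-5],
  [0.3,9,8,-13,-5],
  [0.3,11.9,10.6,-13,-5],
  [0.3,11.9,10.6,-13,-5],
  [0.3,11.9,10.6,-13,-5],
  [0.3,11.9,10.6,-13,-5],
])

```text
t: 24.78
tool_pos: [0.4969, 0.335, 0.1811]
ee_rot: [-0.279, -3.127, -0.002]
force: [0.1, 0.2, -2.2]
gripper_width: 0.475
```

```bash
python3 go.py 496.4 336 56.5 80;python3 - <<'E'
from h import *
cv2.imwrite('pics/w11.png',bot.read_camera('wrist')[:,:,::-1])
E
```

```text
t 24.77 tcp [496.9 335.  181.1] jaw 79.8 tilt 0.15 w 0.475 q1,q6 [ 30. -49.] F [ 0.1  0.2 -2.2]
shift cm [ 0.04  0.07 12.46] turn about tool z -0.2 (or 179.8 )
```

View pics/w11.png

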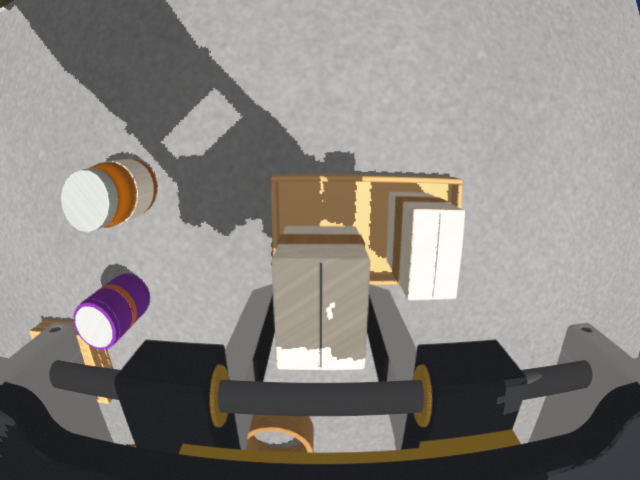

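The carton is over the free half at (320,300), and the tall one stands at (432,250) with room between them. Lowering it.

Emit:
step_arm([
  [0.3,0,0.1,4,0],
  [0.3,0,0.1,8,0],
  [0.3,0,0.1,11.2,0],
  [0.3,0,0.1,12,0],
  [0.3,0,0.1,12.4,0],
  [0.3,0,0.1,12.5,0],
  [0.3,0,0.1,12.6,0],
  [0.3,0,0.1,12.65,0],
  [0.3,0,0.1,12.65,0],
])

```text
t: 25.95
tool_pos: [0.4973, 0.3365, 0.0559]
ee_rot: [-0.279, -3.128, -0.004]
force: [-1.5, -1.1, 5.7]
gripper_width: 0.479
```

```bash
python3 go.py 496.4 336 56.5 80
```

```text
t 25.95 tcp [497.3 336.5  55.9] jaw 79.8 tilt 0.14 w 0.479 q1,q6 [ 31. -49.] F [-1.5 -1.1  5.7]
shift cm [ 0.08 -0.07 -0.06] turn about tool z -0.2 (or 179.8 )
```

Emit:
step_arm([
  [0.68,0,0,0,0],
  [0.68,0,0,0,0],
  [0.68,0,0,0,0],
  [0.7,0,0,-3,0],
  [0.7,0,0,-7,0],
  [0.7,0,0,-12,0],
  [0.7,0,0,-12,0],
  [0.7,0,0,-12,0],
])

```text
t: 26.95
tool_pos: [0.4971, 0.3361, 0.1752]
ee_rot: [-0.279, -3.128, -0.003]
force: [-0.9, 0.6, -0.0]
gripper_width: 0.698
```

```bash
python3 go.py 417 150 178 80;python3 - <<'E'
from h import *
cv2.imwrite('pics/w12.png',bot.read_camera('wrist')[:,:,::-1])
cv2.imwrite('pics/s12.png',bot.read_camera('side')[:,:,::-1])
E
```

```text
t 26.95 tcp [497.1 336.1 175.2] jaw 79.8 tilt 0.13 w 0.698 q1,q6 [ 31. -49.] F [-0.9  0.6 -0. ]
shift cm [  4.59 -19.73  -0.31] turn about tool z -0.2 (or 179.8 )
```

View pics/w12.png

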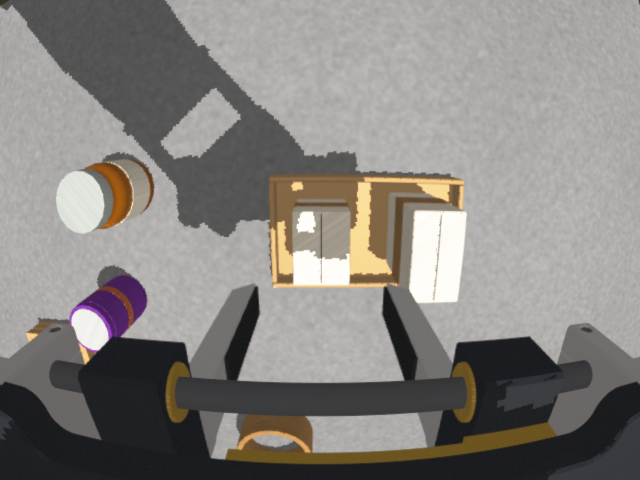

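View pics/s12.png

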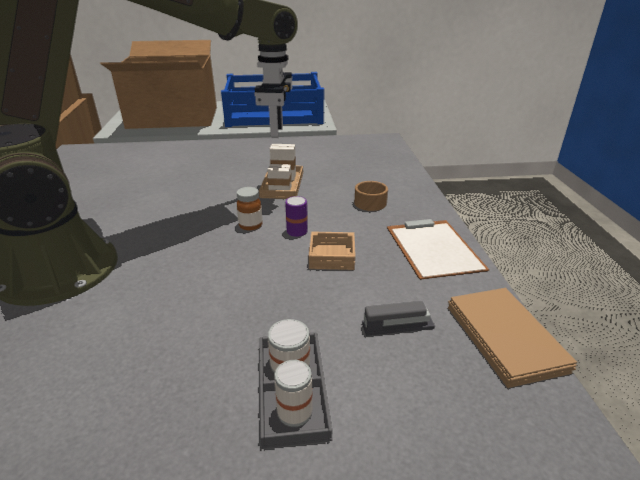

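Both cartons stand in the tray at (320,243) and (432,250), and the side view shows both tins standing at (289,345) and (293,392). All four are in. Now the jar.

Emit:
step_arm([
  [0.97,4.6,-19.7,-0.3,-3],
  [0.97,4.6,-19.7,-0.3,-3],
  [0.97,4.6,-19.7,-0.3,-3],
  [0.97,4.6,-19.7,-0.3,-3],
  [0.97,4.6,-19.7,-0.3,-3],
  [0.97,4.6,-19.7,-0.3,-3],
  [0.97,4.6,-19.7,-0.3,-3],
], newtons=25)

```text
t: 27.92
tool_pos: [0.417, 0.151, 0.1771]
ee_rot: [-0.195, -3.132, -0.001]
force: [-0.6, -0.1, -0.6]
gripper_width: 0.97
```

```bash
python3 go.py 417 150 57 83;python3 - <<'E'
from h import *
cv2.imwrite('pics/w13.png',bot.read_camera('wrist')[:,:,::-1])
E
```

```text
t 27.93 tcp [417.  151.  177.1] jaw 82.9 tilt 0.2 w 0.97 q1,q6 [ 15. -68.] F [-0.6 -0.1 -0.6]
shift cm [-0.05 -0.11 12.01] turn about tool z -0.1 (or 179.9 )
```

View pics/w13.png

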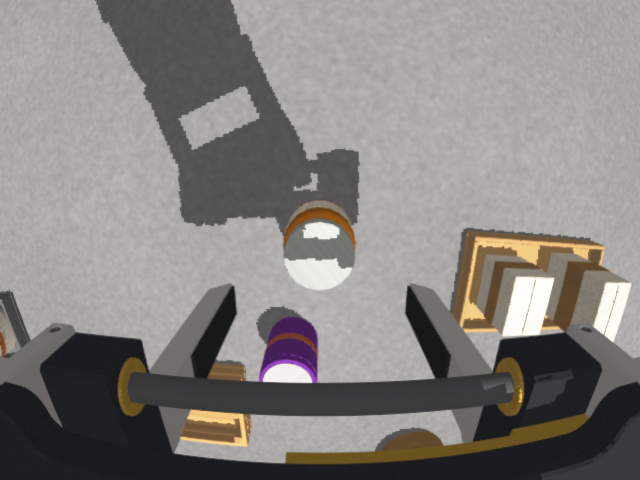

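The jar at (320,248) is centred. The purple tin at (290,350) is 12 cm beyond it, outside the fingers and below the gripper's body. Descending.

Emit:
step_arm([
  [0.97,0,-0.1,4,0],
  [0.97,0,-0.1,8,0],
  [0.97,0,-0.1,11,0],
  [0.97,0,-0.1,12,0],
  [0.97,0,-0.1,12,0],
  [0,0,-0.1,12,0],
  [0,0,-0.1,12,0],
  [0,0,-0.1,12,0],
  [0,0,-0.1,12,0],
  [0,0,-0.1,12,0],
  [0,0,-0.1,12,0],
  [0,0,-0.1,12,0],
], newtons=25)

```text
t: 29.48
tool_pos: [0.4166, 0.15, 0.0574]
ee_rot: [-0.195, -3.133, -0.001]
force: [-1.5, -1.6, 6.3]
gripper_width: 0.624
```

```bash
python3 go.py 607.5 -12.3 180 83
```

```text
t 29.48 tcp [416.6 150.   57.4] jaw 82.9 tilt 0.17 w 0.624 q1,q6 [ 15. -68.] F [-1.5 -1.6  6.3]
shift cm [-20.92 -13.73 -12.33] turn about tool z -0.1 (or 179.9 )
```

Emit:
step_arm([
  [0,0,0,-2,0],
  [0,0,0,-5,0],
  [0,0,0,-9,0],
  [0,0,0,-12.3,0],
  [0,-4,-2.6,-12.3,0],
  [0,-8,-5.2,-12.3,0],
  [0,-12,-7.8,-12.3,0],
  [0,-16,-10.4,-12.3,0],
  [0,-20.9,-13.7,-12.3,0],
  [0,-20.9,-13.7,-12.3,0],
  [0,-20.9,-13.7,-12.3,0],
])

```text
t: 30.85
tool_pos: [0.6067, -0.0118, 0.1789]
ee_rot: [-0.195, -3.131, -0.002]
force: [0.1, -0.5, -2.6]
gripper_width: 0.627
```

```bash
python3 go.py 607.5 -12.3 63 83;python3 - <<'E'
from h import *
cv2.imwrite('pics/w14.png',bot.read_camera('wrist')[:,:,::-1])
a=bot.read_camera('side')[:,:,::-1]
cv2.imwrite('pics/s14.png',cv2.resize(a[100:300,220:440],None,fx=2.5,fy=2.5,interpolation=cv2.INTER_CUBIC))
E
```

```text
t 30.85 tcp [606.7 -11.8 178.9] jaw 82.9 tilt 0.27 w 0.627 q1,q6 [ -5. -87.] F [ 0.1 -0.5 -2.6]
shift cm [-0.14 -0.05 11.59] turn about tool z -0.1 (or 179.9 )
```

View pics/w14.png

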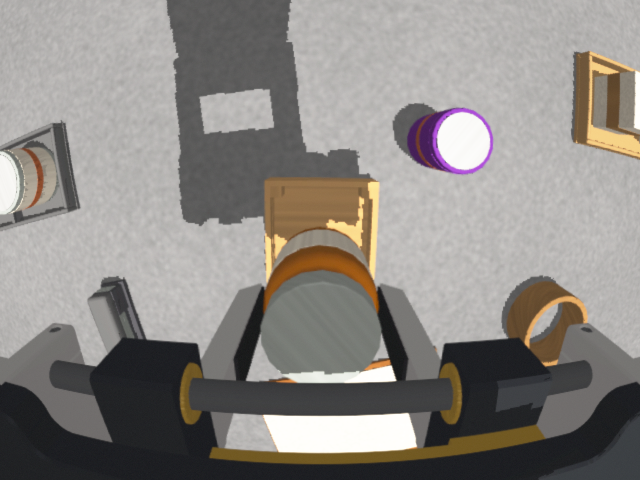

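View pics/s14.png

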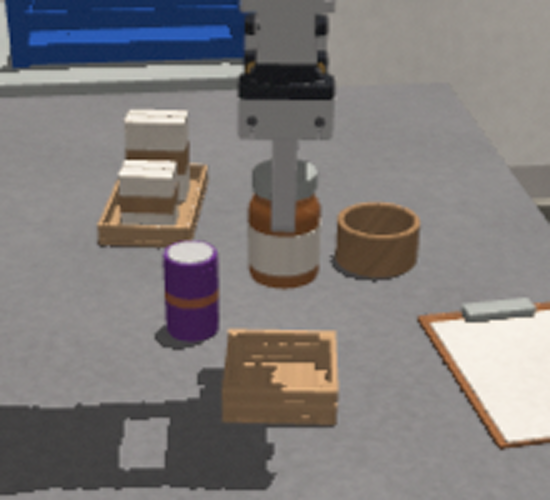

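The jar hangs upright over the crate (wrist image (320,300)) and is square to it. Lowering it; contact should come at TCP z of about 62.4.

Emit:
step_arm([
  [0,-0.1,0,3,0],
  [0,-0.1,0,6,0],
  [0,-0.1,0,9,0],
  [0,-0.1,0,10.5,0],
  [0,-0.1,0,11.2,0],
  [0,-0.1,0,11.5,0],
  [0,-0.1,0,11.6,0],
  [0,-0.1,0,11.7,0],
  [0,-0.1,0,11.7,0],
])

```text
t: 32.08
tool_pos: [0.6074, -0.0112, 0.063]
ee_rot: [-0.194, -3.133, -0.001]
force: [-0.1, -0.7, -3.2]
gripper_width: 0.625
```

```bash
python3 go.py 607.5 -12.3 63 83
```

```text
t 32.08 tcp [607.4 -11.2  63. ] jaw 82.9 tilt 0.17 w 0.625 q1,q6 [ -5. -87.] F [-0.1 -0.7 -3.2]
shift cm [-0.02 -0.11  0.  ] turn about tool z -0.1 (or 179.9 )
```

Emit:
step_arm([
  [0,0,0,0.06,0],
  [0,0,0,0.12,0],
  [0,0,0,0.12,0],
])

```text
t: 32.45
tool_pos: [0.6079, -0.0113, 0.0625]
ee_rot: [-0.194, -3.134, -0.001]
force: [1.0, 0.5, 4.9]
gripper_width: 0.628
```

Contact. Releasing, then rising clear.

Emit:
step_arm([
  [0.93,0,0,0,0],
  [0.93,0,0,0,0],
  [0.93,0,0,0,0],
  [0.93,0,0,0,0],
  [0.93,0,0,-3,0],
  [0.93,0,0,-7,0],
  [0.93,0,0,-12,0],
  [0.93,0,0,-12,0],
  [0.93,0,0,-12,0],
])

```text
t: 33.58
tool_pos: [0.6078, -0.0114, 0.1817]
ee_rot: [-0.194, -3.133, -0.001]
force: [0.2, -0.4, -1.1]
gripper_width: 0.931
```

```bash
python3 go.py 350 -150 220 83;python3 - <<'E'
from h import *
cv2.imwrite('pics/w15.png',bot.read_camera('wrist')[:,:,::-1])
E
```

```text
t 33.58 tcp [607.8 -11.4 181.7] jaw 82.9 tilt 0.14 w 0.931 q1,q6 [ -5. -87.] F [ 0.2 -0.4 -1.1]
shift cm [ 23.88 -16.93  -3.78] turn about tool z -0.1 (or 179.9 )
```

View pics/w15.png

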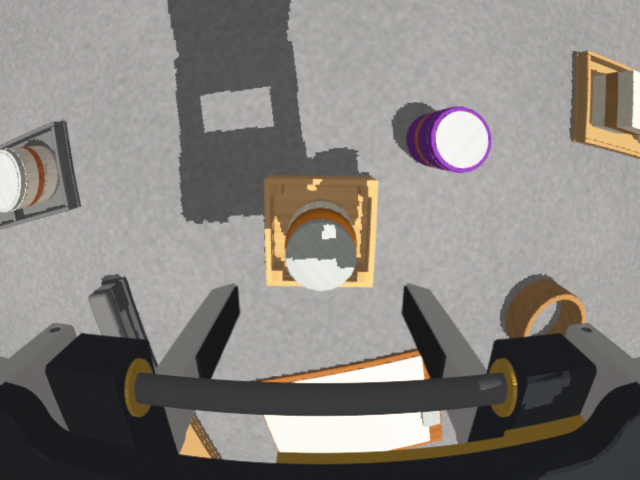

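The jar stands in the crate at (320,245). I'll back the arm away and check everything in the fixed views.

Emit:
step_arm([
  [0.93,24,-17,-4,0],
  [0.93,24,-17,-4,0],
  [0.93,24,-17,-4,0],
  [0.93,24,-17,-4,0],
  [0.93,24,-17,-4,0],
  [0.93,24,-17,-4,0],
  [0.93,24,-17,-4,0],
  [0.93,24,-17,-4,0],
])

```text
t: 34.62
tool_pos: [0.3491, -0.15, 0.2212]
ee_rot: [-0.192, -3.131, -0.002]
force: [1.2, -0.3, -0.2]
gripper_width: 0.933
```

```bash
python3 - <<'E'
from h import *
for n in('top','side'): cv2.imwrite(f'pics/{n}9.png',bot.read_camera(n)[:,:,::-1])
E
```

```text
(no output)
```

View pics/top9.png

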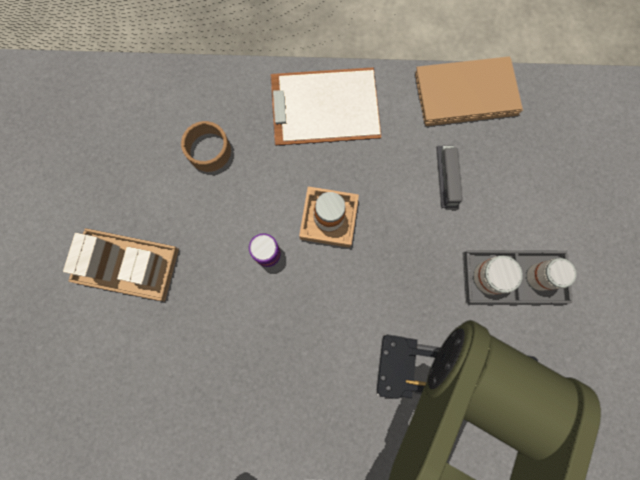

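View pics/side9.png

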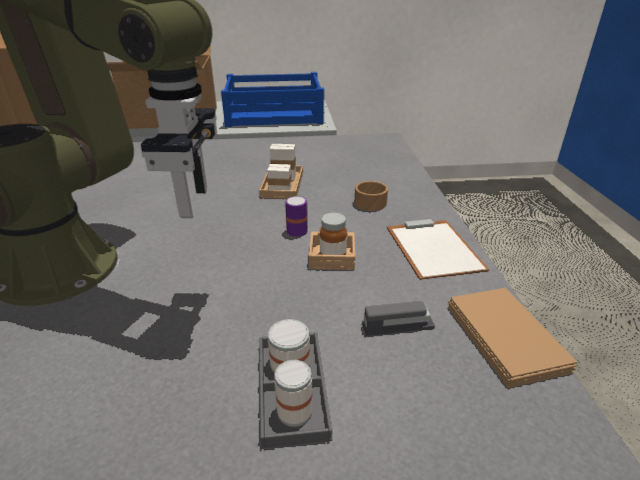

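Both views agree:
- The tins stand in their bays at top (498,275) and (555,274).
- The cartons stand in their tray at (85,256) and (138,267).
- The jar stands in the crate at (330,212).
- The tape roll (206,145), stapler (452,177) and purple tin (265,249) are where they were.

Handing in.

```bash
python3 -c "
from cell import bot
print(bot.sign_off())"
```

```text
the job is handed in; nothing more can be done
None
```

The job is handed in, at about 35 s of the 128 s allowed. The wide and narrow tins stand one in each bay of the grey tray, both cartons stand in the cardboard tray, and the glass jar went into the crate last of all.

In the last top, side and wrist pictures all five stand upright inside their trays. The tape roll, stapler and purple look-alike tin are where they started. The gripper was open and well clear of everything at hand-in.

- **Grip and contact:** Each grip closed to the expected width within about 1.5 mm. The jar was furthest off, reading 58.7 mm for its 60 mm body. Force readings stayed below 10 N, including when each item touched its tray floor.
- **Measurement differences:** The side and top views differed by up to about 2 pixels, and the tray sizes I measured came out 1 to 3 mm small. Neither affected the fits. No check failed.

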